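Refit the moisture meter's selector knob and hold it pressed

TASK

The selector knob has come off the timber moisture meter. Raise the meter's stiff lid until it stands about 105 degrees open, so that its screen leans a little back past upright, then turn the loose knob to match the D-shaped shaft inside, slide it fully home on the shaft and press it all the way down. Finish while still holding the knob in the gripper and pressing it down, with the lid left standing by itself, and do not disturb the things lying around.

Things in the scene. Friction and masses are not known exactly. Their poses are not given: they have to be found in the camera images.
- meter: Moisture meter: grey case 180 (x) x 240 (y) x 75 mm high, fixed on the bench, not square to the robot. Origin: centre of its underside; z up; its +x (roughly the robot's left) is the hinge side, -x the user's side. Shut, the 14 mm thick lid lies on the rim, 75 mm up. Inside, the panel is 45 mm above the bench, 30 mm below the rim; walls 6 mm.
- lid (a joint): Opening angle of the lid, rad: 0 shut, 1.57 upright, 1.83 is 105 degrees, stop at 2.4. Stiff hinge (0.45 N m friction): the lid (180 x 240 x 14 mm, 0.3 kg) stays where it is left; it starts shut or up to 0.2 ajar.
- lid_hinge (a point): On the hinge line at mid-length, on the meter's +x edge, 75.5 mm above the bench, level with the lid's underside. The hinge line is the meter's y axis. The frame turns with the lid: -x runs from hinge to the lid's free edge, z is the lid's outward normal, y the hinge line; opening is a positive turn about y.
- lid_handle (a point): Centre of the steel barrel pull on the lid's outer face near the free edge: a bar 30 mm long (along the hinge line), 16 mm thick, on a central stem, its axis 28 mm off the face. In lid_hinge's frame: x -160, y 0, z +42 mm; same axes. Pinched at its two flat ends it can pivot between the pads as the lid rises.
- knob: Loose black selector knob, about 60 g, 44 mm high, standing bore down on the bench. Origin: centre of its underside; z up. Round skirt 42 mm across, 20 mm high, with a bar grip on top. In the underside a D-shaped bore 17 mm deep, 16.4 mm across, its flat 4.2 mm from the axis on the +x side, the side of the bar's pointed nose; chamfered mouth, 1.2 mm clearance on the shaft.
- knob_grip (a point): Centre of the knob's bar grip, on the knob's axis 32 mm above its underside; same axes as the knob. The bar is 14 mm thick (y), spans 20 to 44 mm above the underside, and runs along x from -20 mm, with straight sides to +16, then tapering to a nose at +28; a white line on top marks the nose end.
- shaft_seat (a point): On the axis of the upright D-shaft under the lid, on top of its 24 mm wide collar, where the knob's underside rests when home; 53 mm above the bench when up. Shaft: brass, 14 mm across, 15 mm high from here, top 3 mm tapered. Its flat, 3 mm from the axis, faces this frame's +x (the meter's -x); the knob's +x must point the same way. In the meter's frame: x -15, y -45 mm. It cannot turn.
- shaft (a joint): How far the shaft is pressed down, in m: 0 up, 0.006 fully down (end stop). Spring: about 2.5 N to start moving, 8 N fully down; it comes back up when let go.
- timber: Pale timber block 140 x 45 x 35 mm lying to the robot's right, to be left alone. Origin: centre of its underside.
- chisel: Chisel, 240 mm long, 28 mm thick handle, lying beyond the knob, to be left alone. Origin on the bench near its middle, x along the blade.
- bowl: Turned wooden bowl, 110 mm across, 50 mm high, beyond the meter, to be left alone. Origin: centre of its underside.
- oilstone: Grey sharpening stone 160 x 50 x 30 mm, to the robot's left, to be left alone. Origin: centre of its underside.
Mind the look-alikes: they are no part of the job. Of the things that look like the knob, the largest one is meant.

How it is judged:
On the way, in this order (a step that is already met when the one before it is completed fails the run):
1. the lid stands still at about 105 degrees (92 to 118) (value of joint lid between 1.6 and 2.06 rad and velocity of joint lid between -0.05 and 0.05 rad/s), for 0.3 s.
2. the knob is fully home on the D-shaft, flat to flat (horizontal distance between knob and shaft_seat below 0.003 m and z of knob in the frame of shaft_seat between -0.003 and 0.003 m and angle between the x axis of knob and the x axis of shaft_seat, either way round below 0.21 rad and angle between knob's own z axis and vertical below 0.12 rad), for 0.1 s.
At the end, for the whole second after the job is handed in: The lid stands by itself 92 to 118 degrees open, untouched; the knob is upright and fully home on the shaft (underside within 3 mm of the collar, 3 mm of centre, 12 degrees of the flat), and the fingers on the knob keep the shaft pressed down more than 4.5 of its 6 mm (all of step 2 and value of joint lid between 1.6 and 2.06 rad and value of joint shaft above 0.0045 m and contact force between the fingers and knob above 2 N and contact force between each of the arm, the fingers and lid below 0.5 N); the arm keeps its last pose, push and grip.
It fails at once if the timber block moved more than 30 mm (distance of timber from where it was at the start of the episode above 0.03 m).
It fails at once if the chisel moved more than 30 mm (distance of chisel from where it was at the start of the episode above 0.03 m).
It fails at once if the wooden bowl moved more than 30 mm (distance of bowl from where it was at the start of the episode above 0.03 m).
It fails at once if the oilstone moved more than 30 mm (distance of oilstone from where it was at the start of the episode above 0.03 m).
It also fails if it takes over 67 s, if anything falls off the work surface, if the arm or the gripper's body presses on something with over 40 N, if the wrist force passes 120 N, or if a joint passes its speed limit or range.

ROBOT

A 7-joint arm with a two-finger parallel gripper is mounted at the origin on the work surface. World frame = base frame: x ahead of the robot, y to its left, z up, the work surface at z = 0. Lengths are in m, angles in rad, forces in N, time in s.
With the tool pointing down it reaches from about 0.35 to 0.9 m from the base axis. Payload 8.1 kg.
Tool frame: the origin (TCP) lies at the very end of the fingers, on their centre line; the grasp point (between the pads) lies arm.grip_point_offset behind it (arm.grip_point_offset is the distance from the TCP to the grasp point, in m); z points along the fingers, y is the line along which they close (so a half turn about z gives the same grasp; the last joint's range is limited). The gripper opens to 92 mm and grips with 3 to 60 N. Pads are 19 mm wide; open, the fingers measure 130 mm over their backs; the gripper's body (75 mm by 190 mm) begins 47 mm behind the grasp point.
Start: joints at [1.047, 0.434, 0.025, 1.573, -0.012, 1.134, -0.075], TCP at [0.255, -0.571, 0.227] pointing down, gripper open.
Joint ranges: [-2.62, 2.62], [-0.44, 2.09], [-1.27, 1.32], [0.08, 2.57], [-1.32, 4.46], [0.12, 2], [-2.74, 2.74]. Speed limits (rad/s): [2.22, 2.22, 3.01, 3.01, 3.14, 3.14, 3.14].

INTERFACE

Orientations are given as a rotation vector (axis times angle).
In Python, from cell import arm gives the robot as it stands. The module is installed in compiled form; this text tells all that it offers.
- The arm moves only by the shell command python3 -m creep 'ROWS' [OPENING] [FORCE]. ROWS is JSON, a list of rows, each a list of 6 numbers: the shift along the tool's x, y, z scaled (see below), then the turn, a rotation vector about the tool's x, y, z scaled (see below). A call has 1 to 20 rows; each row shifts and turns the commanded pose from where the row before left it, along the tool's axes as they then stand; what a row does not reach is not made up. The controller multiplies each number of a shift by 0.4 m and each number of a turn by 120 degrees. A row lasts 1/12 s, in which the tool goes at most 41.7 mm and 7.16 degrees, less where a joint would pass 70% of its speed; a pose out of reach is approached as far as the arm can. A call with a number of a shift or a turn outside -1 to 1 is refused whole. A call with a gripper value outside its range is refused whole. OPENING is the closure, from -1 (fully open) to 1 (shut), set as the call begins (- or left out, the last holds). The fingers move at their own pace and stop on an object; FORCE is the grip in N (left out, the last holds). Time passes only in rows, so rows that do not move let the fingers close. It gives the time, the measured TCP pose, the force, the opening and the grip force at its end, in the units of the state.
- arm.observe(): the state, without advancing time (a new reading comes with each control period).
- arm.get_image(name): name is "scene" or "side" or "wrist"; returns a dict with "frame" (384x512x3 uint8, red, green, blue), "intrinsics" (3x3 intrinsics, pixels), "distortion" ([k1, k2, p1, p2, k3] as OpenCV has them; the pictures are not rectified), "rvec" (rotation vector, rad) and "tvec" (3), from world to camera coordinates, as OpenCV has them; the wrist camera has in their place "mount" (4x4, takes a point from camera to tool coordinates, whose origin is the TCP and whose axes are the flange's). Camera axes: x right, y down, z forward; pixel columns grow to the right and rows downward; lengths in m; the calibration is good to about 2 mm. A picture is of the moment at which its call begins: read the wrist's pose just before it. There is no depth.
- arm.sign_off(): hands the job in; it is judged then, once.
The state is a dict: "clock": time; "joints": joint angles; "dq": joint speeds; "joint_efforts": joint torques, N m; "position": TCP position; "ee_rot": TCP orientation; "force": force on the tool from outside, world axes, zero at the start; "ft_torque": the same for the moment, N m; "width": opening from 0.0 (shut) to 1.0 (fully open); "gripper_force": force on a finger pad.
Only numpy, scipy, OpenCV 4.12 (cv2) and the standard library are available. Lean on these libraries where they do the work, as an engineer would, in place of code of your own. Each camera call takes 0.05 s, during which the arm holds its last target. There are 200 camera calls.

## Working session

There is one attempt and no reset: what is moved stays moved. The work goes in short steps, Python scripts to look and compute and a shell command to move; the robot and the scene stay as the last step left them, time stands still between calls to the robot, and variables do not carry over. Pictures are saved under pics/ and viewed, at most 10 in all, crops included, and the job is handed in when it is done.

```bash
mkdir -p pics; ls; cat > h.py <<'E'
import numpy as np, cv2, json
from cell import arm
from scipy.spatial.transform import Rotation as R
def grab(name, f):
    s=arm.observe(); im=arm.get_image(name); cv2.imwrite('pics/'+f, im['frame'][:,:,::-1])
    K=np.array(im['intrinsics']);D=np.array(im['distortion'])
    if 'mount' in im:
        T=np.eye(4);T[:3,:3]=R.from_rotvec(s['ee_rot']).as_matrix();T[:3,3]=s['position']
        C=np.linalg.inv(T@np.array(im['mount']))
        rot,t=C[:3,:3],C[:3,3]
    else: rot=R.from_rotvec(np.ravel(im['rvec'])).as_matrix();t=np.ravel(im['tvec'])
    np.savez('pics/'+f[:-4]+'.npz',K=K,D=D,R=rot,t=t); return im['frame']
def cam(f):
    return np.load('pics/'+f[:-4]+'.npz')
def ray(f,px):
    c=cam(f);p=cv2.undistortPoints(np.array(px,float).reshape(-1,1,2),c['K'],c['D'])[:,0]
    d=np.c_[p,np.ones(len(p))]@c['R']; return -c['R'].T@c['t'], d
def onz(f,px,z):
    o,d=ray(f,px); return o+d*((z-o[2])/d[:,2])[:,None]
def proj(f,P):
    c=cam(f);return cv2.projectPoints(np.array(P,float).reshape(-1,3),cv2.Rodrigues(c['R'])[0],c['t'],c['K'],c['D'])[0][:,0]
def move(pos,Rt):  # shift, turn in tool units
    s=arm.observe();r=R.from_rotvec(s['ee_rot'])
    dp=r.inv().apply(np.array(pos)-s['position']); dr=(r.inv()*Rt).as_rotvec()
    print('mm',dp*1000,'deg',np.degrees(dr),'| units',dp/.4,dr/np.radians(120))
E
python3 - <<'E'
from h import *
s=arm.observe();print({k:np.round(v,3).tolist() for k,v in s.items()},arm.grip_point_offset)
a=grab('scene','s0.png');b=grab('side','d0.png');w=grab('wrist','w0.png')
for f in('s0.png','d0.png','w0.png'):
    c=cam(f);print(f,-c['R'].T@c['t'],c['R'][2])
cv2.imwrite('pics/both.png',cv2.resize(np.hstack([a,b])[:,:,::-1],(800,300)))
E
```

```text
pics
{'clock': 0.0, 'joints': [1.047, 0.435, 0.025, 1.574, -0.012, 1.134, -0.075], 'dq': [0.001, -0.0, -0.0, -0.001, 0.0, -0.0, 0.001], 'joint_efforts': [0.001, -66.784, 0.986, -31.446, -0.06, 0.043, 0.0], 'position': [0.255, -0.57, 0.226], 'ee_rot': [-3.071, -0.656, 0.001], 'force': [0.003, 0.369, -0.192], 'ft_torque': [-0.02, -0.036, 0.015], 'gripper_force': 0.0, 'width': 1.001} 0.0188
s0.png [ 1.3945093  -0.46296818  1.29160607] [-0.52115762  0.29069252 -0.80242919]
d0.png [ 0.31616651 -0.60032403  0.83969519] [ 0.3229817   0.5636457  -0.76025413]
w0.png [ 0.32029843 -0.54214952  0.38438803] [-0.24100405 -0.1072456  -0.96458044]
```

View pics/s0.png

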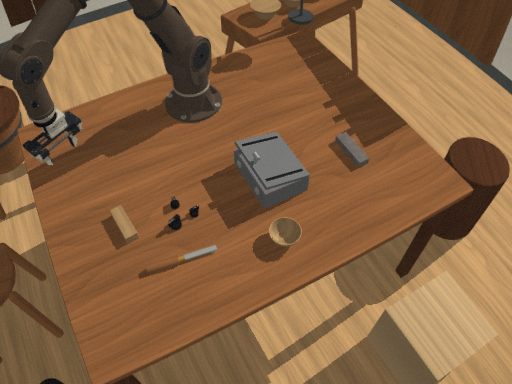

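View pics/d0.png

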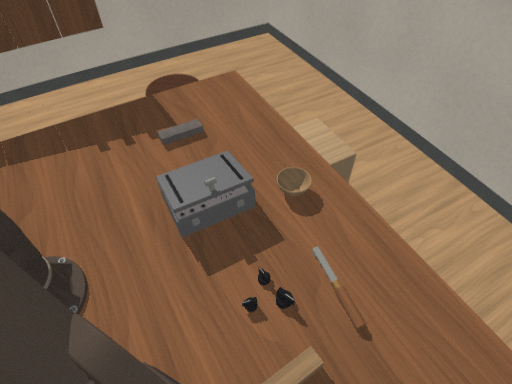

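Scene view: three black knob-like things at about (174,202), (194,211) and (175,222). In the side view they are at (250,304), (264,275) and (285,298). The third looks largest, so I'll check it in a close crop and measure the blobs.

```bash
python3 - <<'E'
from h import *
a=cv2.imread('pics/s0.png');b=cv2.imread('pics/d0.png')
for f,im,roi in(('s0.png',a,(150,185,220,240)),('d0.png',b,(230,255,310,325))):
    x0,y0,x1,y1=roi;m=(im[y0:y1,x0:x1].max(2)<45).astype(np.uint8)
    n,l,st,ce=cv2.connectedComponentsWithStats(m)
    for i in range(1,n):
        if st[i,4]>15:
            p=ce[i]+[x0,y0];print(f,st[i],p,onz(f,[p],.02)[0])
k=cv2.resize(a[190:235,155:215],(400,300),interpolation=2);k2=cv2.resize(b[258:318,235:315],(400,300),interpolation=2)
m=cv2.resize(a[125:215,225:345],(400,300),interpolation=2);m2=cv2.resize(b[145:235,145:265],(400,300),interpolation=2)
cv2.imwrite('pics/c0.png',np.vstack([np.hstack([k,k2]),np.hstack([m,m2])]))
E
```

```text
s0.png [21 15  8  9 58] [174.4137931  203.96551724] [ 0.47907811 -0.28091083  0.02      ]
s0.png [40 22  9 10 68] [193.88235294 211.85294118] [ 0.54312123 -0.23374741  0.02      ]
s0.png [ 19  30  12  15 117] [175.4017094  222.96581197] [ 0.55463079 -0.30887956  0.02      ]
d0.png [ 28  15  12  15 130] [263.40769231 277.86923077] [ 0.53248703 -0.2381593   0.02      ]
d0.png [ 46  32  18  21 235] [283.20425532 298.59148936] [ 0.54669189 -0.31156747  0.02      ]
d0.png [ 13  42  14  15 137] [250.74452555 304.38686131] [ 0.46959605 -0.28473091  0.02      ]
```

View pics/c0.png

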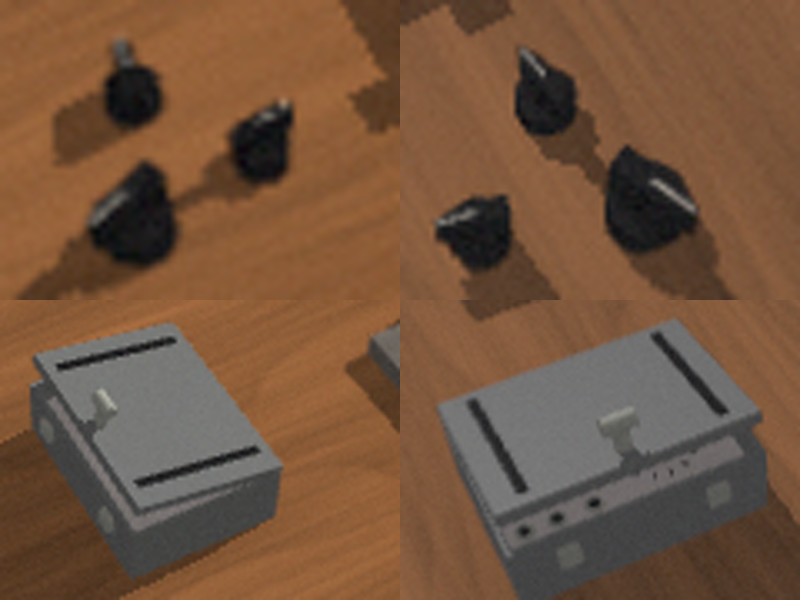

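The largest, lower knob is scene (175,222), side (285,298). Its white line shows the nose pointing down-left in the scene view and down-right in the side view. The lid is slightly ajar, with the pull at scene (256,156) and side (210,179). Next I triangulate the lid corners and the pull.

```bash
cat >> h.py <<'E'
def tri(f,p,g,q):
    out=[]
    for a,b in zip(p,q):
        o1,d1=ray(f,[a]);o2,d2=ray(g,[b]);d1=d1[0]/np.linalg.norm(d1);d2=d2[0]/np.linalg.norm(d2)
        s=np.linalg.lstsq(np.c_[d1,-d2],o2-o1,rcond=None)[0]
        x,y=o1+d1*s[0],o2+d2*s[1];out.append(np.r_[(x+y)/2,np.linalg.norm(x-y)])
    return np.array(out)
E
python3 - <<'E'
from h import *
np.set_printoptions(precision=4,suppress=True)
S=[(235.5,141.5),(265.5,187.4),(278,132.5),(309.6,174.5),(255.9,155.6)]
D=[(176.5,210.4),(253.6,179.5),(157,176.5),(229,151),(210.1,179.5)]
P=tri('s0.png',S,'d0.png',D);print('freeNear,freeFar,hingeNear,hingeFar,handle\n',P)
y=P[[0,2],:2].mean(0)-P[[1,3],:2].mean(0);print('meter y dir',np.degrees(np.arctan2(y[1],y[0])),np.linalg.norm(y))
x=P[[2,3],:2].mean(0)-P[[0,1],:2].mean(0);print('meter x dir',np.degrees(np.arctan2(x[1],x[0])),np.linalg.norm(x))
# knob nose: white line ends in c0 -> side
k=[((655-400)/5+235,180/5+258),((693-400)/5+235,212/5+258)]
print('line side',onz('d0.png',k,.044))
k=[(150/6.667+155,175/6.667+190),(92/6.667+155,220/6.667+190)]
print('line scene',onz('s0.png',k,.044))
E
```

```text
freeNear,freeFar,hingeNear,hingeFar,handle
 [[ 0.4042  0.0033  0.1202  0.0071]
 [ 0.6354 -0.0022  0.1192  0.0025]
 [ 0.405   0.1854  0.081   0.0021]
 [ 0.6414  0.1731  0.0883  0.0048]
 [ 0.5192  0.0268  0.1512  0.0025]]
meter y dir 177.8174050842497 0.23398084226311386
meter x dir 88.89512110351257 0.17868072438997992
line side [[ 0.5521 -0.3134  0.044 ]
 [ 0.5591 -0.3364  0.044 ]]
line scene [[ 0.5488 -0.2949  0.044 ]
 [ 0.5599 -0.3316  0.044 ]]
```

```bash
python3 -m creep '[[0,0,0,0,0,-0.0593],[0,0,0,0,0,-0.0593],[0,0,0,0,0,-0.0593],[0,0,0,0,0,-0.0593],[0,0,0,0,0,-0.0593],[0,0,0,0,0,-0.0593],[0,0,0,0,0,-0.0593],[0,0,0,0,0,-0.0593],[0,0,0,0,0,-0.0593]]' -1 20
python3 -m creep '[[0.0945,0.038,0,0,0,0],[0.0945,0.038,0,0,0,0],[0.0945,0.038,0,0,0,0],[0.0945,0.038,0,0,0,0],[0.0945,0.038,0,0,0,0],[0.0945,0.038,0,0,0,0],[0.0945,0.038,0,0,0,0],[0.0945,0.038,0,0,0,0],[0.0945,0.038,0,0,0,0],[0.0945,0.038,0,0,0,0],[0.0945,0.038,0,0,0,0],[0.0945,0.038,0,0,0,0],[0.0945,0.038,0,0,0,0],[0.0945,0.038,0,0,0,0],[0.0945,0.038,0,0,0,0],[0,0,0,0,0,0]]'
python3 - <<'E'
from h import *
np.set_printoptions(precision=4,suppress=True)
w=grab('wrist','w1.png');s=arm.observe();print(s['clock'],s['joints'])
print(proj('w1.png',[[.5192,.0268,.1512]]))
move([.5192,.0268,.1324],R.from_rotvec([0,0,np.radians(88.2)])*R.from_rotvec([np.pi,0,0]))
E
```

```text
clock: 0.9
position: [0.2551, -0.5703, 0.2264]
ee_rot: [-2.25, -2.192, -0.0]
force: [0.0, -0.0, 0.5]
width: 1.0
gripper_force: 0.0
clock: 2.23
position: [0.5036, -0.0021, 0.2272]
ee_rot: [-2.245, -2.195, -0.008]
force: [0.0, 0.2, 0.3]
width: 0.998
gripper_force: 0.0
2.2833 [ 0.3445  0.2898 -0.544   1.8318  0.1675  1.0648 -0.287 ]
[[272.3101 160.3799]]
mm [33.1499 15.8934 94.4655] deg [ 0.0364 -0.1337  0.391 ] | units [0.0829 0.0397 0.2362] [ 0.0003 -0.0011  0.0033]
```

View pics/w1.png

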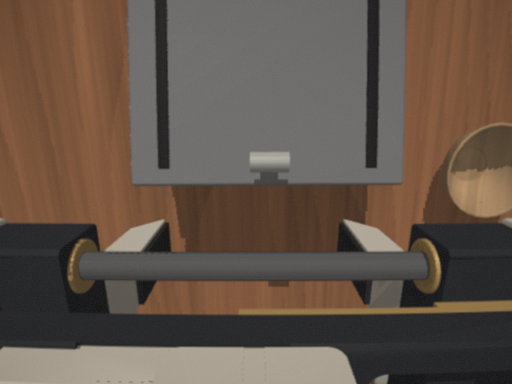

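The pull sits at (270,162), within 2 px of the prediction. The lid's free edge runs from (133,184) to (402,183), so the tool is aligned. I'll refine the pull position and the yaw from this view.

```bash
python3 - <<'E'
from h import *
np.set_printoptions(precision=4,suppress=True)
print(onz('w1.png',[(270,162)],.151))
P=onz('w1.png',[(133,184),(402,183)],.111);print(P,np.degrees(np.arctan2(*(P[1]-P[0])[1::-1])),np.linalg.norm(P[1]-P[0]))
p=onz('w1.png',[(270,162)],.151)[0];p[2]-=.0188
move(p,R.from_rotvec([0,0,np.radians(88.2)])*R.from_rotvec([np.pi,0,0]))
E
```

```text
[[0.5174 0.0256 0.151 ]]
[[ 0.3946  0.0012  0.111 ]
 [ 0.6401 -0.0034  0.111 ]] -1.086999143516661 0.24555622996223805
mm [31.8671 14.1704 94.6614] deg [ 0.0364 -0.1337  0.391 ] | units [0.0797 0.0354 0.2367] [ 0.0003 -0.0011  0.0033]
```

```bash
python3 -m creep '[[0.08,0.0355,0,0,0,0.003],[0,0,0.06,0,0,0],[0,0,0.06,0,0,0],[0,0,0.06,0,0,0],[0,0,0.057,0,0,0],[0,0,0,0,0,0],[0,0,0,0,0,0]]' -1 20
python3 -m creep '[[0,0,0,0,0,0],[0,0,0,0,0,0],[0,0,0,0,0,0],[0,0,0,0,0,0],[0,0,0,0,0,0],[0,0,0,0,0,0],[0,0,0,0,0,0],[0,0,0,0,0,0],[0,0,0,0,0,0],[0,0,0,0,0,0]]' 1 20
python3 - <<'E'
from h import *
np.set_printoptions(precision=4,suppress=True)
s=arm.observe();print(s['joints'],s['width']*92)
p=s['position']+np.array([0,0,.0188]);print('grip pt',p)
# path in tool axes (tool x ~ +meter x, tool z down); hinge from grip pt and theta0
z0=p[2]-.0755;r=np.hypot(.16,.042);ph=np.arctan2(.042,.16)
th0=np.arcsin(z0/r)-ph;print('th0',th0)
th=th0+(1.84-th0)*(1-np.cos(np.linspace(0,np.pi,37)))/2
X=-.16*np.cos(th)+.042*np.sin(th);Z=.16*np.sin(th)+.042*np.cos(th)
print(np.c_[th[1:],np.diff(X)/.4,-np.diff(Z)/.4].round(4).tolist());print('end',X[-1]-X[0],Z[-1]-Z[0])
E
```

```text
clock: 2.87
position: [0.5157, 0.0192, 0.1313]
ee_rot: [-2.264, -2.176, 0.004]
force: [0.1, 0.3, -0.1]
width: 1.0
gripper_force: 0.0
clock: 3.7
position: [0.5163, 0.0203, 0.1318]
ee_rot: [-2.264, -2.178, 0.001]
force: [-13.6, 0.3, 2.3]
width: 0.325
gripper_force: 12.7
[ 0.2494  0.4209 -0.5157  1.9171  0.2664  0.8718 -0.4406] 29.9224169586607
grip pt [0.5163 0.0203 0.1506]
th0 0.21443882293993166
[[0.2175, 0.0006, -0.0011], [0.2268, 0.0018, -0.0034], [0.2421, 0.003, -0.0056], [0.2635, 0.0043, -0.0077], [0.2906, 0.0057, -0.0097], [0.3233, 0.0072, -0.0114], [0.3614, 0.0089, -0.013], [0.4046, 0.0107, -0.0143], [0.4525, 0.0125, -0.0153], [0.5048, 0.0145, -0.016], [0.561, 0.0165, -0.0164], [0.6208, 0.0185, -0.0164], [0.6837, 0.0205, -0.016], [0.7492, 0.0224, -0.0152], [0.8169, 0.0241, -0.0142], [0.8861, 0.0256, -0.0128], [0.9564, 0.0269, -0.0111], [1.0272, 0.0278, -0.0093], [1.0981, 0.0284, -0.0073], [1.1684, 0.0286, -0.0052], [1.2376, 0.0284, -0.0032], [1.3052, 0.0279, -0.0012], [1.3707, 0.0271, 0.0006], [1.4336, 0.0259, 0.0023], [1.4934, 0.0245, 0.0037], [1.5497, 0.0228, 0.0048], [1.6019, 0.0209, 0.0056], [1.6498, 0.0189, 0.0061], [1.693, 0.0167, 0.0062], [1.7311, 0.0145, 0.0061], [1.7638, 0.0123, 0.0057], [1.791, 0.01, 0.005], [1.8123, 0.0078, 0.0041], [1.8277, 0.0056, 0.0031], [1.8369, 0.0033, 0.0019], [1.84, 0.0011, 0.0006]]
end 0.23043929670781788 0.06798090395553281
```

```bash
python3 -m creep '[[0,0,0,0,0,0],[0,0,0,0,0,0],[0,0,0,0,0,0],[0.0065,0.004,0,0,0,0],[0.0065,0.004,0,0,0,0],[0,0,0,0,0,0]]' 0 20
python3 -m creep '[[0,0,0,0,0,0],[0,0,0,0,0,0],[0,0,0,0,0,0],[0,0,0,0,0,0],[0,0,0,0,0,0],[0,0,0,0,0,0]]' 1 20
```

```text
clock: 4.2
position: [0.5206, 0.0263, 0.132]
ee_rot: [2.263, 2.179, 0.001]
force: [0.5, -0.4, 0.1]
width: 0.502
gripper_force: 0.0
clock: 4.7
position: [0.5164, 0.0252, 0.1307]
ee_rot: [-2.26, -2.176, 0.009]
force: [-9.7, -0.1, 0.7]
width: 0.324
gripper_force: 20.0
```

```bash
python3 -m creep '[[0.0006,-0.005,-0.0011,0,0,0],[0.0018,0,-0.0034,0,0,0],[0.003,0,-0.0056,0,0,0],[0.0043,0,-0.0077,0,0,0],[0.0057,0,-0.0097,0,0,0],[0.0072,0,-0.0114,0,0,0],[0.0089,0,-0.013,0,0,0],[0.0107,0,-0.0143,0,0,0],[0.0125,0,-0.0153,0,0,0],[0.0145,0,-0.016,0,0,0],[0.0165,0,-0.0164,0,0,0],[0.0185,0,-0.0164,0,0,0]]'
python3 -m creep '[[0,0,0,0,0,0],[0,0,0,0,0,0]]'; python3 -c "
from h import *
print(arm.observe()['joints'])"
```

```text
clock: 5.7
position: [0.5171, 0.0646, 0.1835]
ee_rot: [-2.265, -2.176, 0.011]
force: [-10.4, -7.3, 0.9]
width: 0.327
gripper_force: 20.0
clock: 5.87
position: [0.5172, 0.0657, 0.1843]
ee_rot: [-2.264, -2.177, 0.009]
force: [-12.6, -5.4, 7.9]
width: 0.323
gripper_force: 20.0
[ 0.18748665  0.37030214 -0.54436428  1.8411863   0.22718714  0.99721894
 -0.49102666]
```

```bash
python3 -m creep '[[0.0205,0,-0.016,0,0,0],[0.0224,0,-0.0152,0,0,0],[0.0241,0,-0.0142,0,0,0],[0.0256,0,-0.0128,0,0,0],[0.0269,0,-0.0111,0,0,0],[0.0278,0,-0.0093,0,0,0],[0.0284,0,-0.0073,0,0,0],[0.0286,0,-0.0052,0,0,0],[0.0284,0,-0.0032,0,0,0],[0.0279,0,-0.0012,0,0,0],[0.0271,0,0.0006,0,0,0],[0.0259,0,0.0023,0,0,0]]'
python3 -m creep '[[0.0245,0,0.0037,0,0,0],[0.0228,0,0.0048,0,0,0],[0.0209,0,0.0056,0,0,0],[0.0189,0,0.0061,0,0,0],[0.0167,0,0.0062,0,0,0],[0.0145,0,0.0061,0,0,0],[0.0123,0,0.0057,0,0,0],[0.01,0,0.005,0,0,0],[0.0078,0,0.0041,0,0,0],[0.0056,0,0.0031,0,0,0],[0.0033,0,0.0019,0,0,0],[0.0011,0,0.0006,0,0,0],[0,0,0,0,0,0],[0,0,0,0,0,0],[0,0,0,0,0,0]]'
python3 - <<'E'
from h import *
print(arm.observe()['joints'].round(3))
a=grab('scene','s1.png')[:,:,::-1];b=grab('side','d1.png')[:,:,::-1]
cv2.imwrite('pics/c1.png',np.hstack([cv2.resize(a[80:230,200:350],(400,400)),cv2.resize(b[100:250,130:280],(400,400))]))
E
```

```text
clock: 6.87
position: [0.5197, 0.1938, 0.2221]
ee_rot: [-2.259, -2.178, 0.01]
force: [-23.5, -1.2, 16.1]
width: 0.319
gripper_force: 20.0
clock: 8.12
position: [0.5209, 0.2601, 0.2008]
ee_rot: [-2.253, -2.179, 0.006]
force: [-24.2, 4.3, 11.9]
width: 0.323
gripper_force: 20.0
[-0.144  0.458 -0.576  1.673  0.267  1.095 -0.83 ]
```

View pics/c1.png

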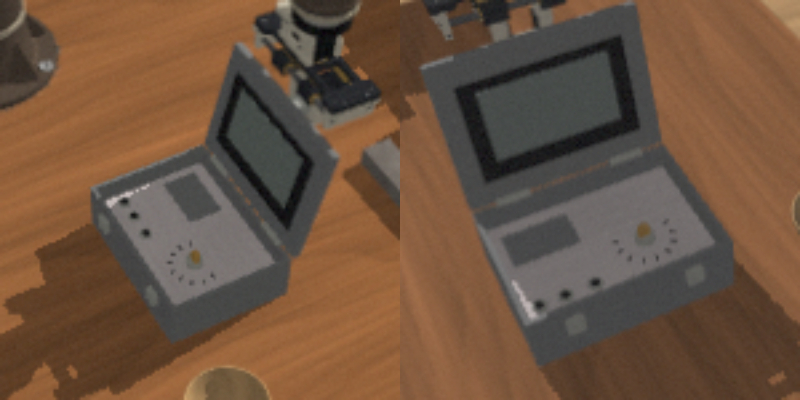

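The lid is open near 105°. The shaft (brass) is at scene (273,176), side (221,185). Now I release and retreat upward.

```bash
python3 -m creep '[[0,0,0,0,0,0],[0,0,0,0,0,0],[0,0,0,0,0,0],[0,0,0,0,0,0],[0,0,0,0,0,0],[0,0,0,0,0,0],[0,0,0,0,0,0]]' -1 20
python3 -m creep '[[0,0,-0.03,0,0,0],[0,0,-0.05,0,0,0],[0,0,-0.06,0,0,0],[0,0,-0.06,0,0,0],[0,0,-0.06,0,0,0],[0,0,-0.06,0,0,0],[0,0,-0.06,0,0,0],[0,0,-0.06,0,0,0],[0,0,0,0,0,0]]'
python3 - <<'E'
from h import *
np.set_printoptions(precision=4,suppress=True)
grab('scene','s2.png');grab('side','d2.png')
print(arm.observe()['joints'])
# lid angle: screen-side far corners from c1 (scene, side); free edge corners
S=[(200+238/2.667,80+48/2.667),(200+338/2.667,80+155/2.667)];D=[(130+23/2.667,100+65/2.667),(130+233/2.667,100+5/2.667)]
print(tri('s1.png',S,'d1.png',D))
print('shaft',tri('s1.png',[(273.1,175)],'d1.png',[(221.1,185)]))
import cv2
d=cv2.absdiff(cv2.imread('pics/s1.png'),cv2.imread('pics/s2.png'))
E
```

```text
clock: 8.8
position: [0.5274, 0.2556, 0.2]
ee_rot: [2.264, 2.177, 0.001]
force: [-0.0, -0.4, -0.4]
width: 0.781
gripper_force: 0.0
clock: 9.55
position: [0.528, 0.2571, 0.382]
ee_rot: [2.262, 2.177, 0.012]
force: [0.6, -0.3, 0.3]
width: 1.002
gripper_force: 0.0
[-0.133   0.3508 -0.5912  1.3821  0.1944  1.4638 -0.7545]
[[0.4072 0.2244 0.2459 0.0069]
 [0.6392 0.2231 0.245  0.0065]]
shaft [[0.564  0.0716 0.064  0.0013]]
```

```bash
python3 -m creep '[[-0.0925,0.011,0,0,0,0],[-0.0925,0.011,0,0,0,0],[-0.0925,0.011,0,0,0,0],[-0.0925,0.011,0,0,0,0],[-0.0925,0.011,0,0,0,0],[-0.0925,0.011,0.05,0,0,0],[-0.0925,0.011,0.05,0,0,0],[0,0,0.08,0,0,0],[0,0,0.08,0,0,0],[0,0,0,0,0,0],[0,0,0,0,0,0],[0,0,0,0,0,0]]'
python3 - <<'E'
from h import *
w=grab('wrist','w2.png')
print(proj('w2.png',[[.564,.0716,.068],[.564,.0716,.053]]))
E
```

```text
clock: 10.65
position: [0.5482, -0.0024, 0.2739]
ee_rot: [2.263, 2.179, 0.002]
force: [0.0, 0.8, 0.2]
width: 1.0
gripper_force: 0.0
[[264.62178619 100.38330977]
 [264.18776669 100.55665648]]
```

View pics/w2.png

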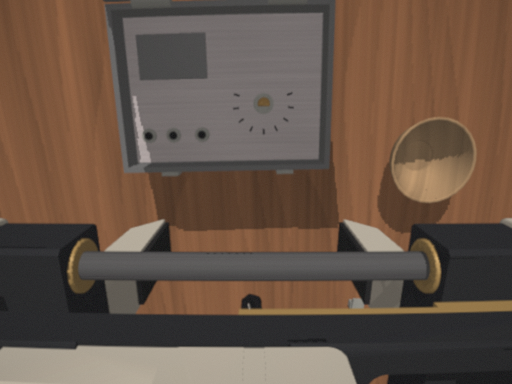

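The shaft with its collar is at about (263,103). The case's front rim runs from (122,171) to (330,168). I'll refine the shaft position and yaw.

```bash
python3 - <<'E'
from h import *
np.set_printoptions(precision=4,suppress=True)
im=cv2.imread('pics/w2.png')
hsv=cv2.cvtColor(im,cv2.COLOR_BGR2HSV)
c=hsv[88:118,248:280]; m=(c[...,1]>90).astype(np.uint8)
n,l,st,ce=cv2.connectedComponentsWithStats(m)
for i in range(1,n):
    if st[i,4]>8: p=ce[i]+[248,88];print('brass',st[i],p,onz('w2.png',[p],.066))
g=cv2.resize(im[83:123,240:290],(750,600),interpolation=cv2.INTER_CUBIC);cv2.imwrite('pics/c2.png',g)
P=onz('w2.png',[(122,171.5),(330.5,168.5),(333.5,2),(105.5,8)],.075);print(P)
for a,b in((0,1),(1,2),(0,3)):
    d=P[b]-P[a];print(np.degrees(np.arctan2(d[1],d[0])),np.linalg.norm(d))
E
```

```text
brass [10 10 12  8 78] [263.359  101.8205] [[0.5626 0.0701 0.066 ]]
[[ 0.3941 -0.002   0.075 ]
 [ 0.6383 -0.0078  0.075 ]
 [ 0.6379  0.1679  0.075 ]
 [ 0.4006  0.1725  0.075 ]]
-1.351927901554915 0.24428919173349234
90.12632950618861 0.17571764261313363
87.87385224277689 0.17458963633824173
```

View pics/c2.png

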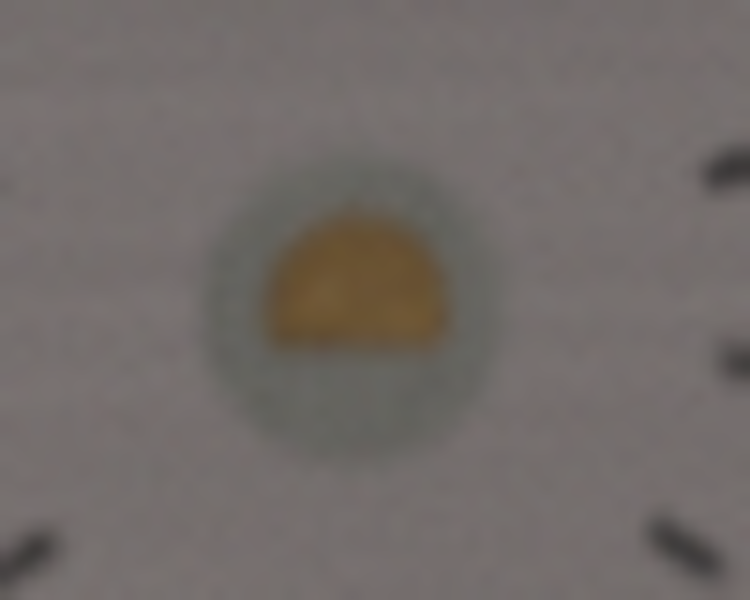

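```bash
python3 -m creep '[[0,0,0,0,0,-0.0533],[0,0,0,0,0,-0.0533],[0,0,0,0,0,-0.0533],[-0.091,-0.022,0.012,0,0,0],[-0.091,-0.022,0.012,0,0,0],[-0.091,-0.022,0.012,0,0,0],[-0.091,-0.022,0.012,0,0,0],[-0.091,-0.022,0.012,0,0,0],[-0.091,-0.022,0.012,0,0,0],[-0.091,-0.022,0.012,0,0,0],[-0.091,-0.022,0.012,0,0,0],[-0.091,-0.022,0.012,0,0,0],[-0.091,-0.022,0.012,0,0,0],[0,0,0,0,0,0],[0,0,0,0,0,0]]' -1 20
python3 - <<'E'
from h import *
np.set_printoptions(precision=4,suppress=True)
w=grab('wrist','w3.png')
print('collar',onz('w2.png',[(263,103.1)],.053))
im=w[:,:,::-1];x,y=proj('w3.png',[[.551,-.311,.03]])[0].astype(int);print(x,y,arm.observe()['joints'])
x0=max(0,x-80);y0=max(0,y-60);print(x0,y0)
cv2.imwrite('pics/c3.png',cv2.resize(im[y0:y0+120,x0:x0+160],(800,600),interpolation=2))
E
```

```text
clock: 11.95
position: [0.5698, -0.3799, 0.2254]
ee_rot: [1.873, 2.52, -0.001]
force: [0.8, 0.8, 0.1]
width: 1.001
gripper_force: 0.0
collar [[0.5625 0.0688 0.053 ]]
255 102 [ 0.7603  0.5714 -0.4195  1.3853  0.2353  1.2323  0.6175]
175 42
```

View pics/c3.png

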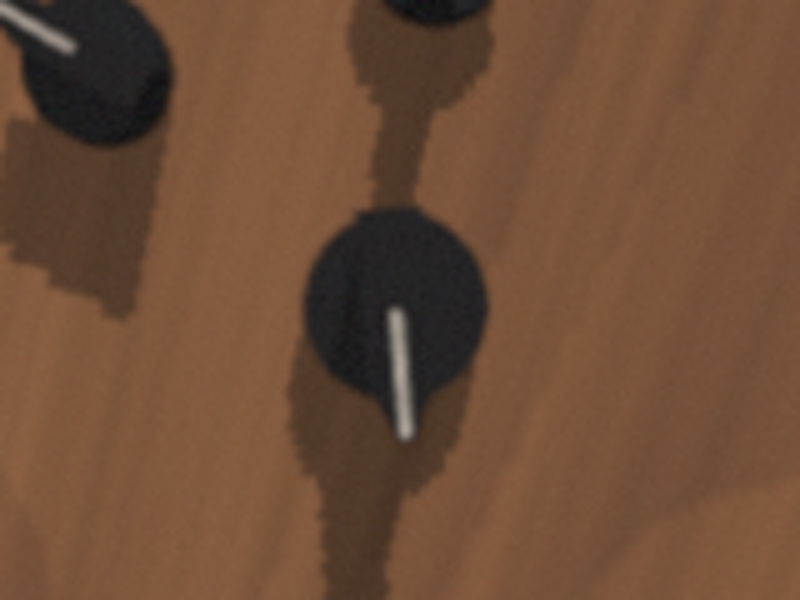

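The knob's skirt is centred at crop (396,303), which is full-image (254,102.5). Its white line runs from crop (396,312) to the nose end at (406,437), pointing down-image as expected. This is the largest of the three.

```bash
python3 - <<'E'
from h import *
np.set_printoptions(precision=4,suppress=True)
f=lambda x,y:(175+x/5-.4,42+y/5-.4)
print('skirt',onz('w3.png',[f(396,303)],.017), onz('w3.png',[f(305,303),f(487,303)],.015))
L=onz('w3.png',[f(396,312),f(406,437)],.044);d=L[1]-L[0];yaw=np.degrees(np.arctan2(d[1],d[0]));print(L,yaw,np.linalg.norm(d))
u=d/np.linalg.norm(d);print('axis from nose end(26..28)',L[1]-.027*u)
k=onz('w3.png',[f(396,303)],.017)[0]
Rt=R.from_rotvec([0,0,np.radians(yaw+180)])*R.from_rotvec([np.pi,0,0])
move([k[0],k[1],.023],Rt)
E
```

```text
skirt [[ 0.5494 -0.3109  0.017 ]] [[ 0.5296 -0.3168  0.015 ]
 [ 0.5693 -0.3049  0.015 ]]
[[ 0.55   -0.3128  0.044 ]
 [ 0.5595 -0.337   0.044 ]] -68.54485001343582 0.0260448198509093
axis from nose end(26..28) [ 0.5496 -0.3119  0.044 ]
mm [ 69.9775  -1.2522 202.7553] deg [ 0.0945  0.0567 -4.54  ] | units [ 0.1749 -0.0031  0.5069] [ 0.0008  0.0005 -0.0378]
```

```bash
python3 -m creep '[[0,0,0,0,0,-0.038],[0.0582,0.0036,0,0,0,0],[0.0582,0.0036,0,0,0,0],[0.0582,0.0036,0,0,0,0],[0,0,0.075,0,0,0],[0,0,0.075,0,0,0],[0,0,0.075,0,0,0],[0,0,0.075,0,0,0],[0,0,0.075,0,0,0],[0,0,0,0,0,0],[0,0,0,0,0,0],[0,0,0,0,0,0]]' -0.1 15
python3 - <<'E'
from h import *
np.set_printoptions(precision=4,suppress=True)
move([.5495,-.3112,.023],R.from_rotvec([0,0,np.radians(111.5)])*R.from_rotvec([np.pi,0,0]))
E
```

```text
clock: 13.0
position: [0.55, -0.3097, 0.0771]
ee_rot: [1.764, 2.596, 0.001]
force: [0.9, -0.5, 0.5]
width: 0.552
gripper_force: 0.0
mm [-1.0869 -1.1728 54.0629] deg [0.1375 0.1083 0.1183] | units [-0.0027 -0.0029  0.1352] [0.0011 0.0009 0.001 ]
```

```bash
python3 -m creep '[[-0.0027,-0.0029,0.04,0,0,0],[0,0,0.04,0,0,0],[0,0,0.035,0,0,0],[0,0,0.02,0,0,0],[0,0,0,0,0,0],[0,0,0,0,0,0]]'
python3 -m creep '[[0,0,0,0,0,0],[0,0,0,0,0,0],[0,0,0,0,0,0],[0,0,0,0,0,0],[0,0,0,0,0,0],[0,0,0,0,0,0],[0,0,0,0,0,0],[0,0,0,0,0,0]]' 1 25
```

```text
clock: 13.5
position: [0.5485, -0.3119, 0.022]
ee_rot: [1.766, 2.596, 0.0]
force: [0.3, -0.9, -0.4]
width: 0.552
gripper_force: 0.0
clock: 14.17
position: [0.5477, -0.3118, 0.0207]
ee_rot: [1.767, 2.597, 0.0]
force: [-0.2, 0.8, 1.3]
width: 0.153
gripper_force: 25.0
```

```bash
python3 -m creep '[[0,0,-0.03,0,0,0],[0,0,-0.08,0,0,0],[0,0,-0.08,0,0,0],[0,0,-0.08,0,0,0],[0,0,-0.08,0,0,0],[0,0,0,0,0,0.047],[0,0,0,0,0,0.047],[0,0,0,0,0,0.047],[0,0,0,0,0,0.047],[0,0,0,0,0,0]]'
python3 -m creep '[[0.05,0.001,0,0,0,0],[0.08,0.0015,0,0,0,0],[0.095,0.0019,0,0,0,0],[0.095,0.0019,0,0,0,0],[0.095,0.0019,0,0,0,0],[0.095,0.0019,0,0,0,0],[0.095,0.0019,0,0,0,0],[0.095,0.0019,0,0,0,0],[0.095,0.0019,0,0,0,0],[0.08,0.0015,0,0,0,0],[0.05,0.001,0,0,0,0],[0.027,0,0,0,0,0],[0,0,0,0,0,0],[0,0,0,0,0,0],[0,0,0,0,0,0]]'
python3 - <<'E'
from h import *
np.set_printoptions(precision=4,suppress=True)
print(arm.observe()['width'])
c={}
for f,p in(('s2.png',(273,175)),('d2.png',(221,185))):
    im=cv2.imread('pics/'+f);x,y=p;h=cv2.cvtColor(im[y-10:y+11,x-10:x+11],cv2.COLOR_BGR2HSV)
    m=h[...,1]>90;ys,xs=np.nonzero(m);c[f]=(x-10+xs.mean(),y-10+ys.mean());print(f,c[f],m.sum())
print(tri('s2.png',[c['s2.png']],'d2.png',[c['d2.png']]))
move([.5625,.0688,.12],R.from_rotvec([0,0,np.radians(88.9)])*R.from_rotvec([np.pi,0,0]))
w=grab('wrist','w4.png');grab('scene','s4.png')
E
```

```text
clock: 15.0
position: [0.5475, -0.3115, 0.1614]
ee_rot: [2.246, 2.196, 0.0]
force: [-0.3, -0.5, -0.5]
width: 0.151
gripper_force: 25.0
clock: 16.25
position: [0.5617, 0.0663, 0.1604]
ee_rot: [2.242, 2.199, -0.002]
force: [-0.4, -0.6, -1.6]
width: 0.151
gripper_force: 25.0
0.15109472258322054
s2.png (np.float64(272.7692307692308), np.float64(175.76923076923077)) 13
d2.png (np.float64(220.8421052631579), np.float64(185.8421052631579)) 19
[[0.5632 0.0713 0.06   0.0003]]
mm [ 2.5377  0.7223 40.3942] deg [-0.0178  0.0835 -0.0172] | units [0.0063 0.0018 0.101 ] [-0.0001  0.0007 -0.0001]
```

View pics/w4.png

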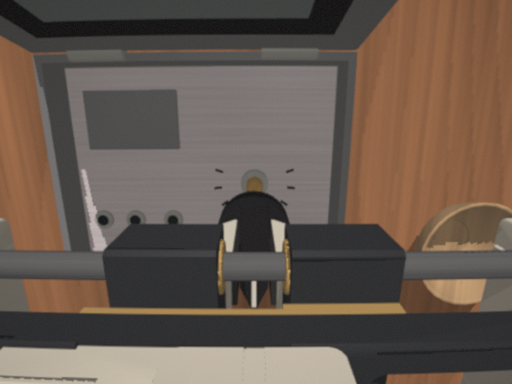

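The knob is held with its nose toward the camera bottom. The shaft is at (255,186) with its collar behind the skirt, and the columns line up (skirt 219 to 289, centre 254). Next I check the depth numerically.

```bash
python3 - <<'E'
from h import *
np.set_printoptions(precision=4,suppress=True)
im=cv2.imread('pics/w4.png');h=cv2.cvtColor(im,cv2.COLOR_BGR2HSV)
m=(h[165:195,240:270,1]>90)&(im[165:195,240:270].max(2)>50);ys,xs=np.nonzero(m)
print('brass cols',xs.min()+240,xs.max()+240,'top row',ys.min()+165, 'rows', ys.max()+165)
print(im[168:196:1,255].sum(1))
print(im[183,236:275].sum(1))
for y in(.0688,.0713):
    a=[[.5625,y+.0068,.053+.013],[.5625-.007,y,.065],[.5625+.007,y,.065],[.5625,y+.012,.053],[.5625-.012,y,.053],[.5625+.012,y,.053]]
    print(y,proj('w4.png',a).ravel())
# knob skirt back edge expected if axis at TCP: z = tcp-.0207+.02
s=arm.observe();p=s['position'];t=np.array([.0192,.9998,0])
print('skirt back/L/R',proj('w4.png',[p+.021*t-[0,0,.0007],p+[-.021,0,-.0007],p+[.021,0,-.0007]]).ravel())
d=im[200,205:305].sum(1);print('row200 dark cols',205+np.nonzero(d<130)[0][[0,-1]]); c=im[180:215,262].sum(1);print('col262',c)
E
```

```text
brass cols 247 262 top row 177 rows 191
[352 323 291 300 306 311 306 299 277 246 229 239 249 252 258 262 263 260
 264 266 259 255 221 156  91  70  86  84]
[365 363 364 361 345 310 299 305 308 299 280 251 244 246 252 255 257 263
 267 262 264 255 252 245 235 241 268 296 309 313 314 322 347 362 358 363
 356 360 358]
0.0688 [253.6905 179.7019 245.5153 187.4572 262.1896 187.1465 253.5921 170.3564
 240.1778 184.0352 267.5536 183.5231]
0.0713 [253.6313 176.7674 245.4361 184.5734 262.1524 184.2609 253.5351 167.5213
 240.0892 181.2658 267.5308 180.7509]
skirt back/L/R [252.3573 199.3356 214.3005 236.4758 290.6024 235.1377]
row200 dark cols [231 276]
col262 [299 284 285 268 270 270 262 264 266 263 275 243 171  90  73  75  81  94
 108 118 106 106 115 111 114 103 106 105 112 108 104 112 114 110 119]
```

```bash
python3 - <<'E'
from h import *
np.set_printoptions(precision=3,suppress=True)
p=np.array([.5617,.0663,.1604]);p=arm.observe()['position'];print(p)
t=np.array([.0192,.9998,0])
for dz in(-.0007,-.0207):
  for off in(0,.002):
    a=np.linspace(0,np.pi,181);q=p+t*off+np.c_[.021*np.cos(a),.021*np.sin(a),np.full(181,dz)]
    r=proj('w4.png',q);i=r[:,1].argmin();b=r[r[:,1]<200.5]
    print(dz,off,'top',r[i],'row200 cols',b[:,0].min() if len(b) else 0,b[:,0].max() if len(b) else 0)
E
```

```text
[0.562 0.066 0.16 ]
-0.0007 0 top [252.288 199.335] row200 cols 242.74820884869902 261.837677195861
-0.0007 0.002 top [252.282 195.727] row200 cols 233.77510118379956 271.42678764913694
-0.0207 0 top [252.477 189.411] row200 cols 226.8874757330218 278.14854869069706
-0.0207 0.002 top [252.472 186.151] row200 cols 224.1734950861532 280.87621134750947
```

```bash
python3 -m creep '[[0.0115,0.0012,0,0,0,0],[0,0,0.04,0,0,0],[0,0,0.04,0,0,0],[0,0,0.04,0,0,0],[0,0,0.04,0,0,0],[0,0,0,0,0,0],[0,0,0,0,0,0],[0,0,0,0,0,0]]'
python3 - <<'E'
from h import *
np.set_printoptions(precision=4,suppress=True)
move([.5624,.0709,.0887],R.from_rotvec([0,0,np.radians(88.9)])*R.from_rotvec([np.pi,0,0]));print(arm.observe()['force'])
E
```

```text
clock: 17.02
position: [0.5627, 0.0734, 0.0973]
ee_rot: [2.241, 2.201, 0.001]
force: [0.2, 1.2, -1.4]
width: 0.148
gripper_force: 25.0
mm [-2.4877 -0.2911  8.6257] deg [ 0.049  -0.0128  0.0568] | units [-0.0062 -0.0007  0.0216] [ 0.0004 -0.0001  0.0005]
[ 0.172   1.218  -1.4238]
```

```bash
python3 -m creep '[[-0.006,0,0,0,0,0],[0,0,0,0,0,0],[0,0,0,0,0,0]]' | sed -n 2,4p; for i in 1 2 3; do python3 -m creep '[[0,0,0,0,0,0]]' | sed -n 2,4p; done
```

```text
position: [0.5626, 0.0707, 0.0973]
ee_rot: [2.241, 2.2, 0.001]
force: [0.2, 0.6, -0.0]
position: [0.5625, 0.0709, 0.097]
ee_rot: [2.241, 2.201, 0.001]
force: [-0.8, 0.7, 0.1]
position: [0.5623, 0.071, 0.0968]
ee_rot: [2.241, 2.201, 0.001]
force: [0.9, 0.1, -2.0]
position: [0.5622, 0.071, 0.0966]
ee_rot: [2.241, 2.201, 0.0]
force: [-1.1, 0.0, -0.6]
```

```bash
python3 -m creep '[[0,0,0.005,0,0,0],[0,0,0.005,0,0,0],[0,0,0.005,0,0,0],[0,0,0.005,0,0,0],[0,0,0,0,0,0]]'; python3 -m creep '[[0,0,0.005,0,0,0],[0,0,0.005,0,0,0],[0,0,0,0,0,0],[0,0,0,0,0,0]]'
```

```text
clock: 17.93
position: [0.5618, 0.0709, 0.0879]
ee_rot: [-2.241, -2.201, 0.001]
force: [-0.3, 0.9, -0.2]
width: 0.147
gripper_force: 25.0
clock: 18.27
position: [0.562, 0.0709, 0.0843]
ee_rot: [-2.241, -2.201, 0.001]
force: [-0.3, -0.2, -1.5]
width: 0.153
gripper_force: 25.0
```

```bash
python3 -m creep '[[0,0,0.005,0,0,0],[0,0,0.005,0,0,0],[0,0,0.005,0,0,0],[0,0,0,0,0,0],[0,0,0,0,0,0]]'; python3 -m creep '[[0,0,0.005,0,0,0],[0,0,0.005,0,0,0],[0,0,0,0,0,0],[0,0,0,0,0,0]]'
```

```text
clock: 18.68
position: [0.562, 0.0707, 0.0782]
ee_rot: [-2.241, -2.201, 0.001]
force: [0.7, -2.9, -1.2]
width: 0.153
gripper_force: 25.0
clock: 19.02
position: [0.5621, 0.0707, 0.0743]
ee_rot: [2.241, 2.201, -0.001]
force: [1.5, -3.0, -2.2]
width: 0.148
gripper_force: 25.0
```

```bash
for i in 1 2 ; do python3 -m creep '[[0,0,0.004,0,0,0],[0,0,0.004,0,0,0],[0,0,0,0,0,0],[0,0,0,0,0,0],[0,0,0,0,0,0]]' | sed -n '2p;4p'; done;  python3 -m creep '[[0,0,0.005,0,0,0],[0,0,0.005,0,0,0],[0,0,0,0,0,0],[0,0,0,0,0,0],[0,0,0,0,0,0]]'
```

```text
position: [0.5622, 0.0708, 0.0714]
force: [-1.4, -4.8, 3.2]
position: [0.5622, 0.0707, 0.0683]
force: [-1.9, -5.5, 5.3]
clock: 20.27
position: [0.5624, 0.0711, 0.0669]
ee_rot: [2.24, 2.2, 0.001]
force: [-11.1, -6.6, 35.3]
width: 0.151
gripper_force: 32.5
```

```bash
python3 -m creep '[[0,0,-0.004,0,0,0],[0,0,0,0,0,0],[0,0,0,0,0,0],[0,0,0,0,0,0],[0,0,0,0,0,0],[0,0,0,0,0,0]]'
python3 - <<'E'
from h import *
a=grab('scene','s5.png')[:,:,::-1];b=grab('side','d5.png')[:,:,::-1]
cv2.imwrite('pics/c5.png',np.hstack([cv2.resize(a[80:230,200:350],(400,400)),cv2.resize(b[100:250,130:280],(400,400))]))
E
```

```text
clock: 20.77
position: [0.5623, 0.0711, 0.0671]
ee_rot: [2.24, 2.201, 0.001]
force: [-5.1, -6.0, 19.3]
width: 0.15
gripper_force: 31.1
```

View pics/c5.png

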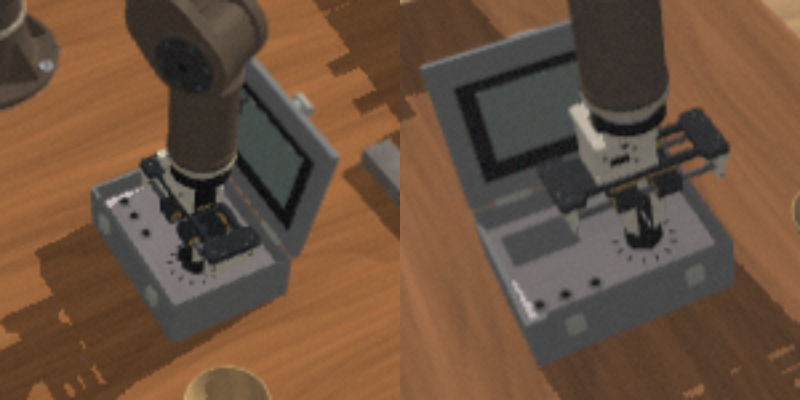

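The knob is seated in the middle of the dial at side crop (645,240). The lid corners are unchanged and the arm stands clear of the lid. The downward push is 19 N against the stop, so I'm handing in.

```bash
python3 -c "
from cell import arm
print(arm.sign_off())"
```

```text
the job is handed in; nothing more can be done
None
```

I handed the job in at about 21 s, with no verdict shown: the lid stands by itself at about 105° (1.83 rad from the images), the knob is home on the D-shaft with the shaft against its stop, and the gripper is still holding the knob and pressing with about 19 N.

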